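Clear the strap gauge and set its stop one hole longer

ROBOT

A 7-joint arm with a two-finger parallel gripper is mounted at the origin on a cart in front of the work surface, level with it; the furniture and walls round the work are solid. World frame = base frame: x ahead of the robot, y to its left, z up, the work surface at z = 0. Lengths are in m, angles in rad, forces in N, time in s.
With the tool pointing down it reaches from about 0.4 to 0.85 m from the base axis. Payload 4.5 kg.
Tool frame: the origin (TCP) lies midway between the tips of the shut fingers; the grasp point (between the pads) lies 19 mm behind it; y points along the fingers, z is the direction in which the jaws open and shut, and the axes are right-handed (so a half turn about y gives the same grasp; the last joint's range is limited). The gripper opens to 88 mm and grips with 3 to 60 N. Pads are 18 mm wide; open, the fingers measure 123 mm over their backs; the gripper's body (75 mm by 187 mm) begins 45 mm behind the grasp point.
Start: joints at [-1.296, 0.689, -0.195, 1.565, 0.157, 0.902, -0.215], TCP at [0.149, 0.607, 0.208] pointing down, gripper open.
Joint ranges: [-3.01, 3.01], [-0.46, 2.08], [-1.47, 1.51], [0.13, 2.56], [-1, 4.14], [0.04, 2.09], [-2.66, 2.66]. Speed limits (rad/s): [2.57, 2.57, 3.14, 3.14, 3.14, 3.14, 3.14].

INTERFACE

Orientations are given as a unit quaternion [x, y, z, w].
In Python, from plant import r, snapshot, get_calibration, job, boxes_of gives the robot as it stands. The module is installed in compiled form; this text tells all that it offers.
- The arm moves only by the shell command python3 -m handwheel 'ROWS' [OPENING] [FORCE]. ROWS is JSON, a list that holds one entry, the list of rows, each a list of 6 numbers: the shift along the tool's x, y, z as a fraction of full scale, then the turn, a rotation vector about the tool's x, y, z as a fraction of full scale. In form: [[[x, y, z, wx, wy, wz], ...]]. A call has 1 to 12 rows; each row is the pose to reach, as a shift and turn from the pose commanded when the call began, along the tool's axes at that moment, turning the shorter way round; what a row does not reach only later rows make up. Full scale, the value 1, is 100 cm for a shift and 180 degrees for a turn. A row lasts 1/12 s, in which the tool goes at most 41.7 mm and 7.16 degrees, less where a joint would pass 70% of its speed; a pose out of reach is approached as far as the arm can. A call with a number of a shift or a turn outside -1 to 1 is refused whole. A call with a gripper value outside its range is refused whole. OPENING is the opening, from -1 (shut) to 1 (fully open), set as the call begins (- or left out, the last holds). The fingers move at their own pace and stop on an object; FORCE is the grip in N (left out, the last holds). Time passes only in rows, so rows that repeat a pose let the fingers close. It gives the time, the measured TCP pose, the force and the opening at its end, in the units of the state.
- r.get_state(): the state, without advancing time (a new reading comes with each control period).
- snapshot(name): name is "scene" or "top" or "wrist"; returns the picture (400x640x3 uint8, red, green, blue); there is no depth.
- get_calibration(name): a dict with "fx", "fy", "cx", "cy" (pixels), "T" (4x4, takes a point from camera to world coordinates). Camera axes: x right, y down, z forward; pixel columns grow to the right and rows downward; lengths in m; the calibration is good to about 2 mm. The wrist camera is an equidistant fisheye: a pixel r from the principal point sees the ray r / f radians off the axis. A picture is of the moment at which its call begins: read the wrist's pose just before it. get_calibration takes no time and is no camera call; for the wrist camera it gives the pose at the moment of the call.
- job.finish_job(): hands the job in, once; it reports no verdict.
Trained networks look in the newest picture that a camera, given by its name, has taken for a name from the list of things; names that differ only in an ending like _2 or _b are one class to them, and where a whole thing is asked for, a point or a joint stands for the part that bears it (a point fixed in the world has none). Each returns a list of dicts, best first, with "confidence" (0 to 1); they miss things now and then, are a little off and sometimes report something else, mostly with a low value. They report only what shows in the picture. A call takes as long as a camera call. They do not tell look-alikes from the thing itself.
- boxes_of(thing, camera): "bbox" ([left, top, right, bottom] in pixels, round what is visible of it).
The state is a dict: "clock": time; "q": joint angles; "qd": joint speeds; "joint_torque": joint torques, N m; "tool_pos": TCP position; "eef_rot": TCP orientation; "contact_force": force on the tool from outside, world axes, zero at the start; "moment": the same for the moment, N m; "opening": opening from 0.0 (shut) to 1.0 (fully open).
Only numpy, scipy, OpenCV 4.12 (cv2) and the standard library are available. Lean on these libraries where they do the work, as an engineer would, in place of code of your own. Each camera call takes 0.05 s, during which the arm holds its last target. There are 200 camera calls.

TASK

The strap-length gauge is littered with tools from the last batch: first put the two punches back in the punch tray, lying flat, and set the round steel setting block flat, the same way up, on the floor of the large compartment of the parts tray. Then pull up the spring plunger's black knob and slide the stop exactly one hole further from the head fence, and let the pin drop fully home in that hole. Finish still holding the knob between the fingers with the pin home (do not let go), and leave the mug, the thread cone and the pliers where they are.

Things in the scene. Friction and masses are not known exactly. Their poses are not given: they have to be found in the camera images.
- strap_gauge: Strap-length gauge, fixed: plywood board 190 (x) x 360 (y) x 15 mm, origin under the board's centre, board top at z = 15. Dark steel head fence, 132 x 16 mm, 22 high, across the board at y = -166. At x = +75 a 20 mm square steel tube runs along y, its top at z = 42, with 7 holes (10 mm) in its top every 40 mm from y = -115 to +125; the stop's sleeve rides on it.
- stop_sleeve (a joint): Slide of the stop's sleeve (28 x 44 mm, top at z = 46 in the gauge frame) along the tube, m, growing along the gauge's +y, away from the head fence. 0: first hole, the locked start; 0.040: next hole; range -0.008 to 0.245. Friction about 1 N, play of the engaged pin 1 mm either way. A stop bar 10 x 140 mm, 18 high, reaches from it over the board towards -x and runs into things in its way.
- lock_plunger (a joint): Lift of the spring plunger in the sleeve, m. 0: fully down, its 8 mm round-nosed pin 10 mm deep in the hole; 0.014: top of travel. The pin clears the tube at 0.010. The spring pushes it down, 3 N at 0 and 6 N at 0.014. Let down over plain tube, the pin rides on the tube and snaps into a hole that it comes over.
- pull_knob: Black plastic knob on top of the plunger: upright cylinder, 22 mm diameter, 21 mm high, origin at its centre. With the pin home that is 69.5 mm over the table, at x = +75 mm, y = -115 mm + stop_sleeve in the gauge frame. 1 mm under it ends the steel boss (15 mm wide, its hexagon 21 mm) that stands 12 mm over the sleeve. Moves with both joints.
- next_hole (a point): Centre of the mouth of the next hole (gauge frame x = 75, y = -75, z = 42 mm) on top of the tube: the pin must end in this one.
- punch_tray: Wooden tray, fixed, outside 169 (x) x 205 (y) x 36 mm, walls 7 mm, origin under its centre, inner floor at z = 4 mm. Two other punches already lie in it along x, at y = +40 and y = +70. Lies with its x axis about along the world's y.
- punch_space (a point): Middle of the free part of the punch tray's floor, at (0, -38, 4) mm in the tray frame: about 150 mm along the tray's x and 110 mm along its y are free. Punches lie along the tray's x.
- parts_tray: Wooden tray, fixed, outside 211 (x) x 270 (y) x 40 mm, walls 7 mm, origin under its centre, inner floor at z = 4 mm. A partition 36 mm high at y = -50 parts off a small compartment of rivets; the large one runs from y = -47 to +128 and holds a black tin 57 mm wide, 22 high, at (60, 90) and a bone folder along y at x = +78. Its x axis lies about along the world's y.
- parts_space (a point): Middle of the free part of the large compartment's floor, at (-34, 40, 4) mm in the parts tray's frame: free for about 60 mm either way along the tray's x and 85 mm either way along its y.
- thick_punch: Black steel hand punch, 118 mm long (its x axis), 12 mm thick, 50 to 100 g, lying across the gauge board; origin at the middle of its underside. A round bar that can roll.
- thin_punch: Grey steel hand punch, 108 mm long (its x axis), 9 mm thick, 50 to 100 g, lying across the gauge board; origin at the middle of its underside. A round bar that can roll.
- setting_block: Steel setting block, round with a bevelled, dished top, 41 mm diameter, 23 mm high, 130 to 270 g, standing on the gauge board; origin at the centre of its underside.
- mug: Bystander: coffee mug, 86 mm wide, 94 mm high, behind the gauge; origin at the middle of its underside. Leave it.
- thread_cone: Bystander: cone of waxed thread, 68 mm wide, 122 mm high, behind the gauge; origin at its underside. Leave it.
- pliers: Bystander: pliers, 177 x 35 x 11 mm, lying behind the gauge; origin at the middle of the underside. Leave them.
Mind the look-alikes: they are no part of the job. There is more than one size of the setting_block; the job needs the smallest.

How it is judged:
On the way, in this order (a step that is already met when the one before it is completed fails the run):
1. all three things are let go in their trays, the stop not moved yet (x of thick_punch in the frame of punch_tray between -0.03 and 0.03 m and y of thick_punch in the frame of punch_tray between -0.094 and 0.094 m and z of each of thick_punch, thin_punch in the frame of punch_tray below 0.024 m and angle between the x axis of each of thick_punch, thin_punch and the z axis of punch_tray, either way round above 1.35 rad and x of thin_punch in the frame of punch_tray between -0.03 and 0.03 m and y of thin_punch in the frame of punch_tray between -0.094 and 0.094 m and x of setting_block in the frame of parts_tray between -0.08 and 0.08 m and y of setting_block in the frame of parts_tray between -0.03 and 0.11 m and z of setting_block in the frame of parts_tray below 0.012 m and angle between setting_block's own z axis and vertical below 0.2 rad and linear speed of each of thick_punch, thin_punch, setting_block below 0.05 m/s and contact force between the fingers and thick_punch below 0.2 N and contact force between the fingers and thin_punch below 0.2 N and contact force between the fingers and setting_block below 0.2 N and value of joint stop_sleeve below 0.006 m), for 0.3 s.
2. the plunger is pulled up by its knob, the pin clear of the hole (value of joint lock_plunger above 0.0095 m and contact force between the fingers and pull_knob above 2 N), for 0.1 s.
3. the stop stands over the next hole with the pin home (value of joint stop_sleeve between 0.0375 and 0.0425 m and value of joint lock_plunger below 0.002 m), for 0.2 s.
At the end, for the whole second after the job is handed in: Punches lie flat in the punch tray, setting block flat and upright in the large compartment of the parts tray, all released and still. Stop within 2.5 mm of the next hole (joint 0.040), pin home (plunger under 2 mm), fingers still on the knob (over 2 N) (all of step 3 and x of thick_punch in the frame of punch_tray between -0.03 and 0.03 m and y of thick_punch in the frame of punch_tray between -0.094 and 0.094 m and z of each of thick_punch, thin_punch in the frame of punch_tray below 0.024 m and angle between the x axis of each of thick_punch, thin_punch and the z axis of punch_tray, either way round above 1.35 rad and x of thin_punch in the frame of punch_tray between -0.03 and 0.03 m and y of thin_punch in the frame of punch_tray between -0.094 and 0.094 m and x of setting_block in the frame of parts_tray between -0.08 and 0.08 m and y of setting_block in the frame of parts_tray between -0.03 and 0.11 m and z of setting_block in the frame of parts_tray below 0.012 m and angle between setting_block's own z axis and vertical below 0.2 rad and linear speed of each of thick_punch, thin_punch, setting_block below 0.05 m/s and contact force between the fingers and thick_punch below 0.2 N and contact force between the fingers and thin_punch below 0.2 N and contact force between the fingers and setting_block below 0.2 N and contact force between the fingers and pull_knob above 2 N); the arm keeps its last pose, push and grip.
It fails at once if the mug moved more than 20 mm (distance of mug from where it was at the start of the episode above 0.02 m).
It fails at once if the thread cone moved more than 20 mm (distance of thread_cone from where it was at the start of the episode above 0.02 m).
It fails at once if the pliers moved more than 20 mm (distance of pliers from where it was at the start of the episode above 0.02 m).
It also fails if it takes over 72 s, if anything falls off the work surface, if the arm or the gripper's body presses on something with over 40 N, if the wrist force passes 120 N, or if a joint passes its speed limit or range.

## Working session

There is one attempt and no reset: what is moved stays moved. The work goes in short steps, Python scripts to look and compute and a shell command to move; the robot and the scene stay as the last step left them, time stands still between calls to the robot, and variables do not carry over. Pictures are saved under pics/ and viewed, about 8 in all and at most 12, crops included, and the job is handed in when it is done.

```bash
mkdir -p pics; python3 - <<'E'
from plant import r,snapshot,get_calibration,boxes_of
import cv2,numpy as np
print(r.get_state())
for c in ["scene","top"]:
    im=snapshot(c); cv2.imwrite(f"pics/{c}0.png",im[:,:,::-1])
    k=get_calibration(c); print(c,{a:(np.round(v,4).tolist() if a=='T' else v) for a,v in k.items()})
    for t in ["strap_gauge","pull_knob","punch_tray","parts_tray","thick_punch","thin_punch","setting_block","mug","thread_cone","pliers"]:
        print(t,[(np.round(b["bbox"]).astype(int).tolist(),round(b["confidence"],2)) for b in boxes_of(t,c)][:5])
E
```

```text
{'clock': 0.0, 'q': array([-1.29621519,  0.68998372, -0.19449498,  1.56632898,  0.1573198 ,
        0.90249049, -0.21511355]), 'qd': array([ 6.66357921e-04, -7.17940169e-05, -1.34618751e-04, -4.33216750e-05,
       -1.20597266e-04, -3.05250896e-04, -1.01311595e-03]), 'joint_torque': array([-4.94165579e-04, -5.27564478e+01, -1.26674004e+00, -1.53428471e+01,
       -5.25512255e-02,  6.55240132e-03,  1.82154322e-04]), 'tool_pos': array([0.14894394, 0.6062954 , 0.20751378]), 'eef_rot': array([ 0.70263363, -0.08492163,  0.08487852, -0.70134865]), 'contact_force': array([ 0.33920711, -0.86135673,  0.350741  ]), 'moment': array([ 0.02574085,  0.00821279, -0.0131607 ]), 'opening': 1.0029158074457187}
scene {'fx': 508.33995901263853, 'fy': 508.33995901263853, 'cx': 315.04721064774424, 'cy': 204.7698955240383, 'T': [[0.6144, -0.585, 0.5294, -0.1486], [-0.7888, -0.4679, 0.3986, -0.5065], [0.0145, -0.6625, -0.749, 1.0908], [0.0, 0.0, 0.0, 1.0]]}
strap_gauge [([233, 172, 382, 282], 0.7), ([346, 236, 478, 366], 0.16)]
pull_knob [([353, 206, 365, 214], 0.5)]
punch_tray [([160, 138, 246, 209], 0.73)
[... 487 characters left out ...]
'T': [[-0.0395, -0.9761, 0.2136, 0.3162], [-0.9992, 0.0374, -0.014, 0.0491], [0.0057, -0.214, -0.9768, 1.2399], [0.0, 0.0, 0.0, 1.0]]}
strap_gauge [([256, 184, 388, 265], 0.95)]
pull_knob [([271, 159, 330, 173], 0.67), ([359, 183, 364, 195], 0.54)]
punch_tray [([154, 209, 220, 280], 0.86)]
parts_tray [([402, 172, 494, 281], 0.87)]
thick_punch [([252, 183, 389, 269], 0.69), ([310, 209, 314, 253], 0.45)]
thin_punch [([338, 212, 343, 248], 0.68)]
setting_block [([286, 277, 307, 306], 0.83), ([271, 228, 289, 245], 0.74), ([242, 276, 261, 298], 0.71), ([251, 183, 389, 267], 0.34)]
mug [([396, 131, 433, 168], 0.88)]
thread_cone [([359, 131, 383, 166], 0.97), ([253, 185, 387, 267], 0.56)]
pliers []
```

```bash
python3 - <<'E'
import cv2
im=cv2.imread("pics/top0.png")[110:320,140:500]
cv2.imwrite("pics/a.png",cv2.resize(im,None,fx=2.2,fy=2.2,interpolation=cv2.INTER_CUBIC))
im=cv2.imread("pics/scene0.png")[150:290,180:390]
cv2.imwrite("pics/b.png",cv2.resize(im,None,fx=3.8,fy=3.8,interpolation=cv2.INTER_CUBIC))
E
```

```text
(no output)
```

View pics/a.png

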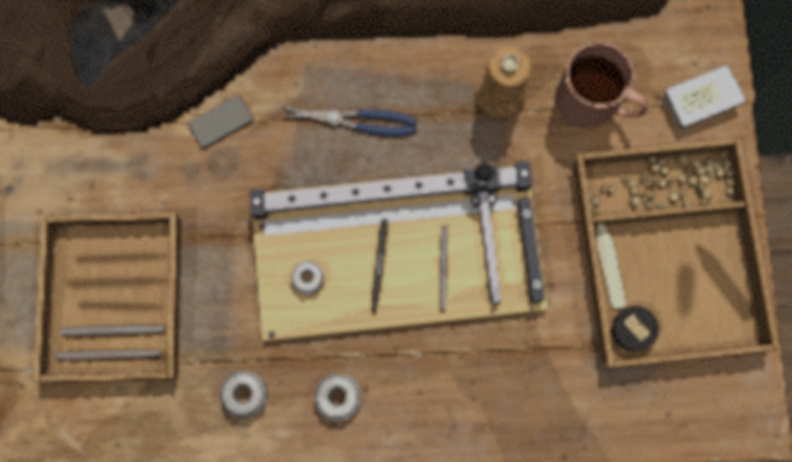

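View pics/b.png

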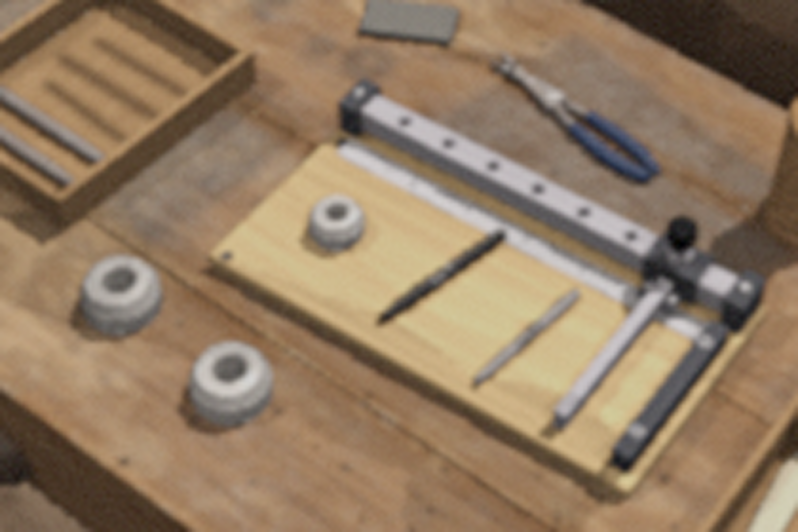

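The top view shows the gauge with its board things: small block at top px (280,236), thick punch (312,231), thin punch (341,230), knob (361,188). There are three setting blocks: (280,236) on the board, and two visibly larger ones on the table at (251,287) and (296,291). The one on the board is the smallest and matches "standing on the gauge board"; both enlarged crops confirm it.

```bash
cat > h.py <<'E'
from plant import r,snapshot,get_calibration,boxes_of
import cv2,numpy as np
from scipy.spatial.transform import Rotation as R
def ray(c,px,k=None):
    k=k or get_calibration(c);T=np.array(k["T"])
    x=(np.array(px,float)-[k["cx"],k["cy"]])/[k["fx"],k["fy"]]
    if c=="wrist":
        t=np.hypot(*x);d=np.r_[x/t*np.sin(t),np.cos(t)] if t>1e-9 else np.array([0,0,1.])
    else: d=np.r_[x,1]
    return T[:3,3],T[:3,:3]@d
def w(c,px,z,k=None):
    o,d=ray(c,px,k);return o+d*(z-o[2])/d[2]
def proj(c,p,k=None):
    k=k or get_calibration(c);T=np.array(k["T"]);q=T[:3,:3].T@(np.array(p)-T[:3,3])
    if c=="wrist":
        t=np.arctan2(np.hypot(q[0],q[1]),q[2]);u=q[:2]/np.hypot(q[0],q[1])*t
    else: u=q[:2]/q[2]
    return u*[k["fx"],k["fy"]]+[k["cx"],k["cy"]]
def to(p,yaw=None):
    """shift in tool axes (fraction) to reach world TCP p; turn so tool z (jaw) heads along yaw, tool y down"""
    s=r.get_state();A=R.from_quat(s["eef_rot"])
    print("clock",round(s["clock"],2),"at",s["tool_pos"].round(4),"shift",A.inv().apply(np.array(p)-s["tool_pos"]).round(4))
    if yaw is not None:
        z=np.array([np.cos(yaw),np.sin(yaw),0]);y=np.array([0,0,-1.])
        B=R.from_matrix(np.c_[np.cross(y,z),y,z]);B2=R.from_matrix(np.c_[-np.cross(y,z),y,-z])
        for b in(B,B2):print(" turn",((A.inv()*b).as_rotvec()/np.pi).round(4))
E
python3 - <<'E'
from h import *
s=r.get_state();print(R.from_quat(s["eef_rot"]).as_matrix().round(3))
def crop(u,v):return (u/2.2+140-.27,v/2.2+110-.27)
P=dict(boardBL=(262,340,.015),boardBR=(546,308,.015),boardTL=(254,232,.015),
 knob=(485,171,.08),tubeL=(291,198,.042),tubeR=(450,182,.042),
 thickT=(384,220,.021),thickB=(375,311,.021),thinT=(445,226,.0195),thinB=(443,310,.0195),block=(307,277,.038),
 ptTL=(40,217,.036),ptTR=(178,214,.036),ptBL=(38,380,.036),ptBR=(176,378,.036),
 paTL=(578,155,.04),paTR=(743,143,.04),paBL=(607,366,.04),paBR=(775,350,.04))
for k,(u,v,z) in P.items(): print(k,w("top",crop(u,v),z).round(4))
print("scene:")
def cs(u,v):return (u/3.8+180-.37,v/3.8+150-.37)
for k,(u,v,z) in dict(block=(338,210,.038),thickT=(502,233,.021),thickB=(381,320,.021),thinT=(575,294,.0195),thinB=(476,382,.0195),knob=(683,228,.08),h7=(405,121,.042),h2=(631,236,.042)).items(): print(k,w("scene",cs(u,v),z).round(4))
E
```

```text
[[ 0.971  0.     0.238]
 [-0.238  0.     0.971]
 [-0.    -1.     0.   ]]
boardBL [0.4394 0.2099 0.015 ]
boardBR [ 0.4655 -0.1452  0.015 ]
boardTL [0.5767 0.2188 0.015 ]
knob [ 0.6281 -0.0723  0.08  ]
tubeL [0.6126 0.1685 0.042 ]
tubeR [ 0.6257 -0.0315  0.042 ]
thickT [0.5846 0.0533 0.021 ]
thickB [0.4693 0.0686 0.021 ]
thinT [ 0.5742 -0.0238  0.0195]
thinB [ 0.4675 -0.016   0.0195]
block [0.5125 0.1507 0.038 ]
ptTL [0.6016 0.483  0.036 ]
ptTR [0.5989 0.3108 0.036 ]
ptBL [0.3997 0.4776 0.036 ]
ptBR [0.3955 0.3114 0.036 ]
paTL [ 0.6554 -0.1957  0.04  ]
paTR [ 0.6632 -0.407   0.04  ]
paBL [ 0.3892 -0.2101  0.04  ]
paBR [ 0.4005 -0.4161  0.04  ]
scene:
block [0.515  0.1537 0.038 ]
thickT [0.5836 0.0559 0.021 ]
thickB [0.467  0.0725 0.021 ]
thinT [ 0.572  -0.0195  0.0195]
thinB [ 0.4674 -0.0128  0.0195]
knob [ 0.6253 -0.0704  0.08  ]
h7 [0.6113 0.1711 0.042 ]
h2 [ 0.6248 -0.0291  0.042 ]
```

```bash
python3 - <<'E'
from h import *
to([.526,.0625,.12],np.radians(82.2))
for n,u in dict(cone=(371,150),mug=(414,150)).items(): print(n,w("top",u,.1))
E
```

```text
clock 1.1 at [0.149  0.607  0.2084] shift [ 0.4959  0.0883 -0.4389]
 turn [-0.     -0.0333 -0.    ]
 turn [ 0.000e+00  9.667e-01 -1.000e-04]
cone [ 0.72577537 -0.10535495  0.1       ]
mug [ 0.72143773 -0.22108279  0.1       ]
```

```bash
G='python3 -m handwheel'; $G '[[[0.496,0.088,-0.439,0,-0.033,0],[0.496,0.088,-0.439,0,-0.033,0],[0.496,0.088,-0.439,0,-0.033,0],[0.496,0.088,-0.439,0,-0.033,0],[0.496,0.088,-0.439,0,-0.033,0],[0.496,0.088,-0.439,0,-0.033,0],[0.496,0.088,-0.439,0,-0.033,0],[0.496,0.088,-0.439,0,-0.033,0],[0.496,0.088,-0.439,0,-0.033,0],[0.496,0.088,-0.439,0,-0.033,0],[0.496,0.088,-0.439,0,-0.033,0],[0.496,0.088,-0.439,0,-0.033,0]]]' -0.2 10
python3 -c "
from h import *
to([.526,.0625,.12],np.radians(82.2))"
```

```text
clock: 2.1
tool_pos: [0.4323, 0.1979, 0.1424]
eef_rot: [-0.705, 0.048, -0.049, 0.706]
contact_force: [1.1, -0.4, -0.2]
opening: 0.403
clock 2.1 at [0.4323 0.1979 0.1424] shift [ 0.1113  0.0224 -0.1214]
 turn [-0.0002 -0.0002  0.0002]
 turn [-3.000e-04  9.998e-01 -3.000e-04]
```

```bash
G='python3 -m handwheel'; $G '[[[0.11,0.022,-0.12,0,0,0],[0.11,0.022,-0.12,0,0,0],[0.11,0.022,-0.12,0,0,0],[0.11,0.022,-0.12,0,0,0],[0.11,0.022,-0.12,0,0,0],[0.11,0.022,-0.12,0,0,0],[0.11,0.022,-0.12,0,0,0]]]'
python3 - <<'E'
from h import *
k=get_calibration("wrist");im=snapshot("wrist");cv2.imwrite("pics/w1.png",im[:,:,::-1])
print(np.array(k["T"]).round(3).tolist(),k["fx"],k["cx"],k["cy"])
to([.526,.0625,.017],np.radians(82.2))
for t in ["thick_punch","thin_punch","setting_block"]: print(t,[(np.round(b["bbox"]).tolist(),round(b["confidence"],2)) for b in boxes_of(t,"wrist")][:3])
for p in [(.584,.0546,.021),(.468,.0705,.021),(.573,-.0217,.0195),(.4675,-.0144,.0195),(.514,.152,.038),(.6267,-.0714,.08)]: print(p,proj("wrist",p,k).round(1))
E
```

```text
clock: 2.68
tool_pos: [0.5235, 0.0661, 0.1205]
eef_rot: [-0.705, 0.049, -0.048, 0.706]
contact_force: [0.0, 0.0, 0.2]
opening: 0.4
[[0.137, 0.943, 0.304, 0.444], [0.991, -0.131, -0.04, 0.077], [0.002, 0.306, -0.952, 0.298], [0.0, 0.0, 0.0, 1.0]] 309.70691628693146 318.3596246185948 203.4208136706656
clock 2.73 at [0.5232 0.0671 0.1206] shift [ 0.0034  0.1036 -0.0043]
 turn [-0.0004  0.0003 -0.0001]
 turn [-2.000e-04 -9.997e-01  6.000e-04]
thick_punch [([311.0, 135.0, 323.0, 259.0], 0.87), ([293.0, 333.0, 382.0, 351.0], 0.49)]
thin_punch [([221.0, 148.0, 245.0, 257.0], 0.77), ([0.0, 115.0, 136.0, 328.0], 0.75), ([113.0, 88.0, 480.0, 308.0], 0.65)]
setting_block [([388.0, 154.0, 434.0, 196.0], 0.76), ([440.0, 1.0, 494.0, 52.0], 0.68)]
(0.584, 0.0546, 0.021) [314.9 253.2]
(0.468, 0.0705, 0.021) [314.3 134.1]
(0.573, -0.0217, 0.0195) [239.8 251.2]
(0.4675, -0.0144, 0.0195) [223.9 148. ]
(0.514, 0.152, 0.038) [412.5 176.6]
(0.6267, -0.0714, 0.08) [193.3 330.8]
```

View pics/w1.png

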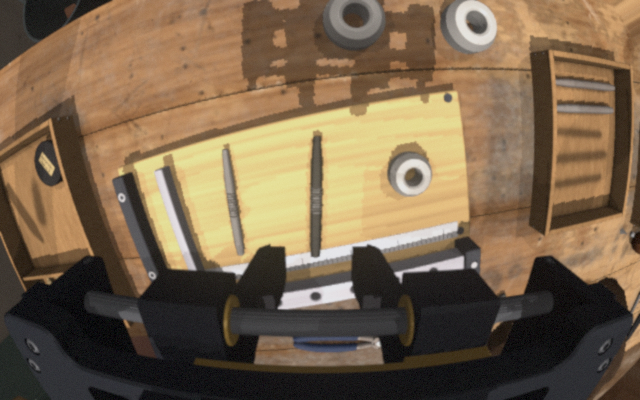

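Wrist view: thick punch at (317,135–259), thin (232,148–257), small block (411,175), all where predicted within 2–3 px. Going down on the thick punch.

```bash
G='python3 -m handwheel'; $G '[[[0.005,0.09,-0.002,0,0,0],[0.005,0.09,-0.002,0,0,0],[0.005,0.09,-0.002,0,0,0],[0.005,0.103,-0.002,0,0,0],[0.005,0.103,-0.002,0,0,0],[0.005,0.103,-0.002,0,0,0],[0.005,0.103,-0.002,0,0,0]]]' -0.3
python3 -m handwheel '[[[0,0,0,0,0,0],[0,0,0,0,0,0],[0,0,0,0,0,0],[0,0,0,0,0,0],[0,0,0,0,0,0],[0,0,0,0,0,0]]]' -1 25
python3 -c "
from h import *
to([.528,.0645,.13],0)"
```

```text
clock: 3.47
tool_pos: [0.5291, 0.0636, 0.019]
eef_rot: [-0.705, 0.048, -0.049, 0.706]
contact_force: [-0.1, 0.3, -0.0]
opening: 0.348
clock: 3.97
tool_pos: [0.5284, 0.0629, 0.0176]
eef_rot: [-0.705, 0.048, -0.049, 0.705]
contact_force: [-0.2, 0.0, 0.4]
opening: 0.004
clock 3.97 at [0.5284 0.0629 0.0176] shift [-0.0006 -0.1124  0.0016]
 turn [-1.000e-04  4.563e-01  0.000e+00]
 turn [ 0.000e+00 -5.437e-01  1.000e-04]
```

```bash
python3 - <<'E'
from h import *
a=snapshot("wrist");b=snapshot("scene");t=snapshot("top")
L=cv2.resize(a[110:310,200:440],(480,400));Rr=cv2.resize(b[190:270,240:380],(700,400),interpolation=cv2.INTER_CUBIC)[:, :320*2]
cv2.imwrite("pics/c.png",np.vstack([np.hstack([L,cv2.resize(t[170:290,240:336],(320,400))]),])[:,:,::-1])
for c in("wrist","top","scene"): print(c,[(np.round(x["bbox"]).tolist(),round(x["confidence"],2)) for x in boxes_of("thick_punch",c)][:3])
E
```

```text
wrist [([310.0, 146.0, 331.0, 246.0], 0.72)]
top []
scene [([279.0, 212.0, 308.0, 238.0], 0.7)]
```

View pics/c.png

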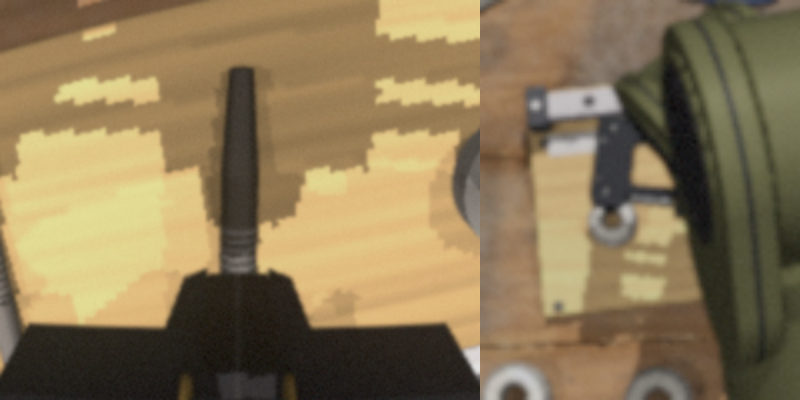

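```bash
python3 - <<'E'
from h import *
k=get_calibration("wrist")
for p in [(.584,.0546,.021),(.526,.0625,.021),(.47,.0725,.021),(.528,.0629,.0176),(.514,.152,.038)]: print(p,proj("wrist",p,k).round(1))
for px in [(320.5,144),(319.5,245)]: print(w("wrist",px,.021,k))
for px in [(312,215),(328,215),(314,150),(327,150)]: print(w("wrist",px,.021,k))
E
python3 -m handwheel '[[[0,0,0,0,0,0]]]' 0 3
```

```text
(0.584, 0.0546, 0.021) [317.4 312.8]
(0.526, 0.0625, 0.021) [317.  237.1]
(0.47, 0.0725, 0.021) [320.9 143.8]
(0.528, 0.0629, 0.0176) [318.1 237.7]
(0.514, 0.152, 0.038) [467.  208.3]
[0.47008185 0.07226627 0.021     ]
[0.53154341 0.06327303 0.021     ]
[0.51130197 0.06152606 0.021     ]
[0.51261422 0.07098399 0.021     ]
[0.47296874 0.06817432 0.021     ]
[0.47396699 0.07543257 0.021     ]
clock: 4.35
tool_pos: [0.5284, 0.0629, 0.0174]
eef_rot: [-0.705, 0.048, -0.048, 0.705]
contact_force: [0.3, 0.1, -0.2]
opening: 0.058
```

```bash
python3 -m handwheel '[[[0,0,0,0,0,0],[0,0,0,0,0,0],[0,0,0,0,0,0],[0,0,0,0,0,0]]]' -0.3 10
python3 -m handwheel '[[[0,0.003,0.001,0,0,0],[0,0.003,0.001,0,0,0],[0,0.003,0.001,0,0,0]]]' -0.3 10
python3 - <<'E'
from h import *
a=snapshot("wrist");cv2.imwrite("pics/d.png",cv2.resize(a[120:330,200:440],None,fx=2.5,fy=2.5,interpolation=cv2.INTER_CUBIC)[:,:,::-1])
E
```

```text
clock: 4.68
tool_pos: [0.5284, 0.0629, 0.0175]
eef_rot: [-0.705, 0.048, -0.048, 0.705]
contact_force: [0.1, 0.4, -0.6]
opening: 0.34
clock: 4.93
tool_pos: [0.5284, 0.064, 0.0143]
eef_rot: [-0.705, 0.048, -0.048, 0.705]
contact_force: [0.5, -1.0, 1.1]
opening: 0.351
```

View pics/d.png

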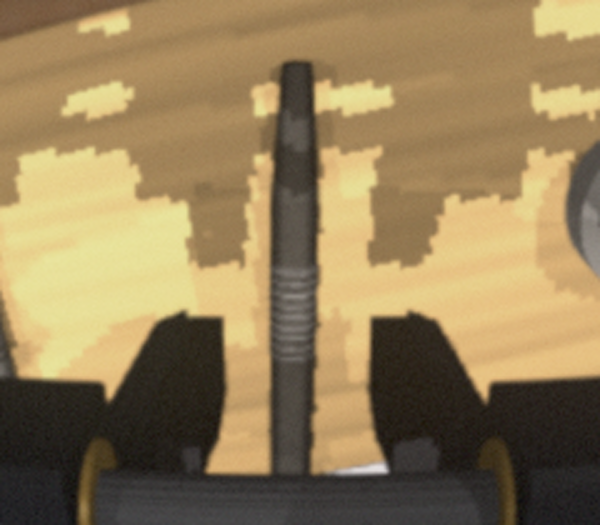

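The open fingertips visibly hang well above the board, although the TCP reads 14 mm. The real tips are higher than the reported TCP, so I'll feel my way down in small steps.

```bash
python3 -m handwheel '[[[0,0.003,0.0,0,0,0],[0,0.003,0,0,0,0],[0,0.003,0,0,0,0]]]' 
python3 -m handwheel '[[[0,0.003,0.0,0,0,0],[0,0.003,0,0,0,0],[0,0.003,0,0,0,0]]]' 
```

```text
clock: 5.23
tool_pos: [0.5283, 0.0639, 0.0112]
eef_rot: [0.705, -0.049, 0.048, -0.705]
contact_force: [-0.1, -0.7, 0.5]
opening: 0.351
clock: 5.48
tool_pos: [0.5284, 0.0639, 0.0083]
eef_rot: [0.705, -0.049, 0.048, -0.705]
contact_force: [0.1, -0.1, -0.1]
opening: 0.349
```

```bash
python3 -m handwheel '[[[0,0.003,0.0,0,0,0],[0,0.003,0,0,0,0],[0,0.003,0,0,0,0]]]' 
python3 -m handwheel '[[[0,0.003,0.0,0,0,0],[0,0.003,0,0,0,0],[0,0.003,0,0,0,0]]]' 
python3 -m handwheel '[[[0,0,0,0,0,0],[0,0,0,0,0,0],[0,0,0,0,0,0]]]' -1 15
```

```text
clock: 5.73
tool_pos: [0.5284, 0.0639, 0.0053]
eef_rot: [0.705, -0.049, 0.048, -0.705]
contact_force: [-0.6, -0.9, -0.8]
opening: 0.349
clock: 5.98
tool_pos: [0.5284, 0.0639, 0.0023]
eef_rot: [0.705, -0.049, 0.048, -0.705]
contact_force: [0.1, 0.0, -0.1]
opening: 0.348
clock: 6.23
tool_pos: [0.5286, 0.0639, 0.0025]
eef_rot: [-0.705, 0.048, -0.048, 0.706]
contact_force: [0.2, -0.3, 0.1]
opening: 0.146
```

```bash
python3 -m handwheel '[[[0,0,0,0,0,0],[0,0,0,0,0,0],[0,0,0,0,0,0]]]' -1 15
python3 -m handwheel '[[[0,-0.02,0,0,0,0],[0,-0.04,0,0,0,0],[0,-0.06,0,0,0,0],[0,-0.08,0,0,0,0],[0,-0.08,0,0,0,0]]]'
python3 - <<'E'
from h import *
a=snapshot("wrist");cv2.imwrite("pics/e.png",cv2.resize(a[100:340,180:460],None,fx=2,fy=2)[:,:,::-1])
E
```

```text
clock: 6.48
tool_pos: [0.5286, 0.0639, 0.0025]
eef_rot: [-0.705, 0.048, -0.048, 0.705]
contact_force: [-0.1, 0.4, -0.8]
opening: 0.007
clock: 6.9
tool_pos: [0.5307, 0.0643, 0.0856]
eef_rot: [-0.705, 0.047, -0.051, 0.706]
contact_force: [0.0, -0.0, -0.5]
opening: 0.003
```

View pics/e.png

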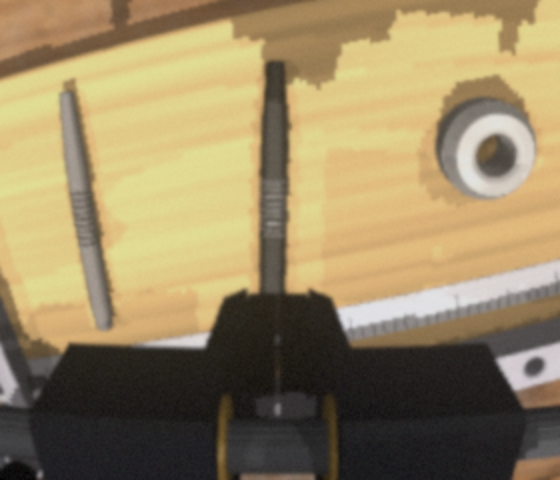

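```bash
python3 - <<'E'
from h import *
a=snapshot("scene");s=r.get_state()
for dz in (0,.02,.04): print(dz,proj("scene",s["tool_pos"]+[0,0,dz]).round(1))
print(proj("scene",[.528,.0629,.027]))
cv2.imwrite("pics/f.png",cv2.resize(a[110:260,220:420],None,fx=4,fy=4,interpolation=cv2.INTER_CUBIC)[:,:,::-1])
E
```

```text
0 [296.8 206.5]
0.02 [296.7 201.4]
0.04 [296.6 196.2]
[297.09134326 220.39727897]
```

View pics/f.png

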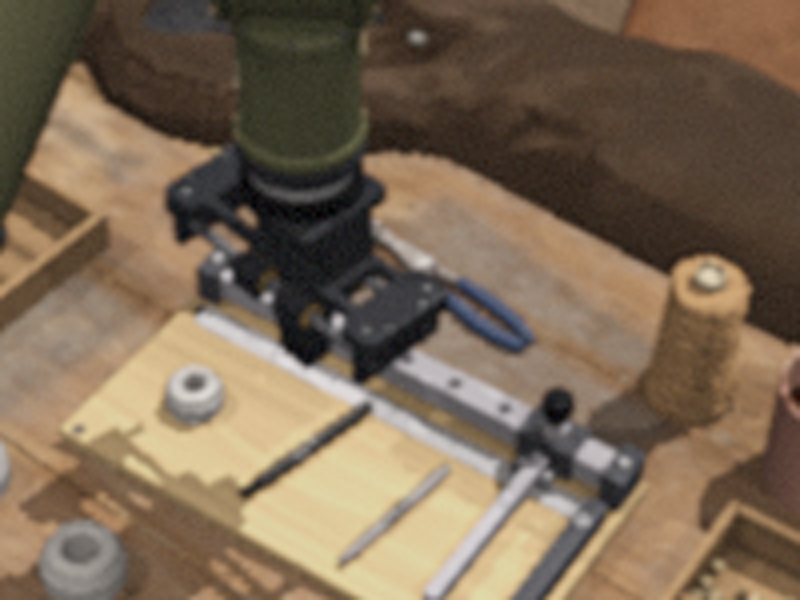

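```bash
python3 - <<'E'
from h import *
s=r.get_state();k=get_calibration("wrist")
for wp in [(319,246),(319,243)]:
  o1,d1=ray("wrist",wp,k)
  for sp in [(296.2,198.8),(295.5,198),(297,200)]:
    o2,d2=ray("scene",sp);d1/=np.linalg.norm(d1);d2/=np.linalg.norm(d2)
    t=np.linalg.lstsq(np.c_[d1,-d2],o2-o1,rcond=None)[0];a=o1+d1*t[0];b=o2+d2*t[1]
    print(((a+b)/2-s["tool_pos"]).round(4),np.linalg.norm(a-b).round(4))
print(s["tool_pos"])
to([.528,.0645,.03])
E
```

```text
[-0.0054  0.0005  0.0309] 0.0072
[-0.0078  0.0008  0.0358] 0.0072
[-0.0024  0.0002  0.0241] 0.0068
[-0.0065  0.0005  0.0312] 0.0088
[-0.0088  0.0008  0.0361] 0.0087
[-0.0036  0.0001  0.0244] 0.0084
[0.52894098 0.06386485 0.08287973]
clock 7.0 at [0.5289 0.0639 0.0829] shift [-0.0011  0.0529  0.0005]
```

Both cameras agree that the real fingertips sit about 25–30 mm behind the reported TCP. I'll go down to contact to pin this down.

```bash
python3 -m handwheel '[[[0,0.04,0,0,0,0],[0,0.08,0,0,0,0],[-0.001,0.086,0,0,0,0],[-0.001,0.086,0,0,0,0],[-0.001,0.086,0,0,0,0]]]' -0.3 15
python3 -m handwheel '[[[0,0.003,0.0,0,0,0],[0,0.003,0,0,0,0],[0,0.003,0,0,0,0]]]' 
python3 -m handwheel '[[[0,0.003,0.0,0,0,0],[0,0.003,0,0,0,0],[0,0.003,0,0,0,0]]]'
python3 -m handwheel '[[[0,0.003,0.0,0,0,0],[0,0.003,0,0,0,0],[0,0.003,0,0,0,0]]]'
```

```text
clock: 7.42
tool_pos: [0.527, 0.0641, -0.0035]
eef_rot: [0.706, -0.049, 0.048, -0.705]
contact_force: [-0.3, 0.4, 0.6]
opening: 0.344
clock: 7.67
tool_pos: [0.5285, 0.0641, -0.0051]
eef_rot: [-0.705, 0.048, -0.049, 0.706]
contact_force: [0.1, 0.5, -0.3]
opening: 0.348
clock: 7.92
tool_pos: [0.5277, 0.064, -0.0093]
eef_rot: [-0.705, 0.048, -0.049, 0.706]
contact_force: [-0.1, 0.0, -0.4]
opening: 0.352
clock: 8.17
tool_pos: [0.5274, 0.0641, -0.0127]
eef_rot: [0.705, -0.049, 0.048, -0.705]
contact_force: [0.8, -0.6, -0.1]
opening: 0.35
```

```bash
python3 -m handwheel '[[[0,0,0,0,0,0],[0,0,0,0,0,0],[0,0,0,0,0,0],[0,0,0,0,0,0],[0,0,0,0,0,0]]]' -1 15
```

```text
clock: 8.58
tool_pos: [0.5275, 0.064, -0.0125]
eef_rot: [-0.705, 0.048, -0.048, 0.705]
contact_force: [0.5, 0.3, -0.1]
opening: 0.122
```

Opening holds at 10.7 mm, so the punch is gripped. Now lift, and work out the carry to the tray.

```bash
python3 -m handwheel '[[[0,-0.01,0,0,0,0],[0,-0.04,0,0,0,0],[0,-0.08,0,0,0,0],[0,-0.08,0,0,0,0],[0,-0.08,0,0,0,0]]]' -1 30
python3 -c "
from h import *
print(r.get_state()['q'].round(2))
to([.55,.396,.075],0)"
```

```text
clock: 9.0
tool_pos: [0.5292, 0.0643, 0.0699]
eef_rot: [-0.705, 0.047, -0.05, 0.706]
contact_force: [-0.1, 0.4, -0.3]
opening: 0.119
[-0.05  0.79 -0.26  1.96  0.44  0.44  0.79]
clock 9.0 at [0.5292 0.0643 0.0699] shift [-0.0249 -0.0046  0.3315]
 turn [-0.0015  0.4562  0.0008]
 turn [ 0.0008 -0.5438  0.0016]
```

```bash
python3 -m handwheel '[[[-0.025,-0.005,0.332,0,0.456,0],[-0.025,-0.005,0.332,0,0.456,0],[-0.025,-0.005,0.332,0,0.456,0],[-0.025,-0.005,0.332,0,0.456,0],[-0.025,-0.005,0.332,0,0.456,0],[-0.025,-0.005,0.332,0,0.456,0],[-0.025,-0.005,0.332,0,0.456,0],[-0.025,-0.005,0.332,0,0.456,0],[-0.025,-0.005,0.332,0,0.456,0],[-0.025,-0.005,0.332,0,0.456,0],[-0.025,-0.005,0.332,0,0.456,0],[-0.025,-0.005,0.332,0,0.456,0]]]'
python3 -m handwheel '[[[0,0,0,0,0.014,0],[0,0,0,0,0.014,0]]]'
python3 - <<'E'
from h import *
to([.55,.396,.0],0)
k=get_calibration("wrist");a=snapshot("wrist")
cv2.imwrite("pics/g.png",a[:,:,::-1])
for t in ["punch_tray","thick_punch"]: print(t,[(np.round(x["bbox"]).tolist(),round(x["confidence"],2)) for x in boxes_of(t,"wrist")][:4])
for p in [(.6016,.483,.036),(.5989,.3108,.036),(.3997,.4776,.036),(.3955,.3114,.036)]: print(proj("wrist",p,k).round())
E
```

```text
clock: 10.0
tool_pos: [0.547, 0.3959, 0.0708]
eef_rot: [0.5, -0.501, 0.501, -0.498]
contact_force: [0.5, -0.5, -1.6]
opening: 0.115
clock: 10.17
tool_pos: [0.5471, 0.3957, 0.071]
eef_rot: [0.49, -0.511, 0.511, -0.488]
contact_force: [0.5, -0.4, -0.3]
opening: 0.117
clock 10.17 at [0.5471 0.3957 0.071 ] shift [-0.0006  0.071   0.003 ]
 turn [ 0.0005 -0.0139  0.0008]
 turn [-1.200e-03  9.861e-01  8.000e-04]
punch_tray [([126.0, 96.0, 397.0, 308.0], 0.88)]
thick_punch [([306.0, 153.0, 330.0, 351.0], 0.68)]
[393.  95.]
[383. 308.]
[125. 125.]
[162. 307.]
```

View pics/g.png

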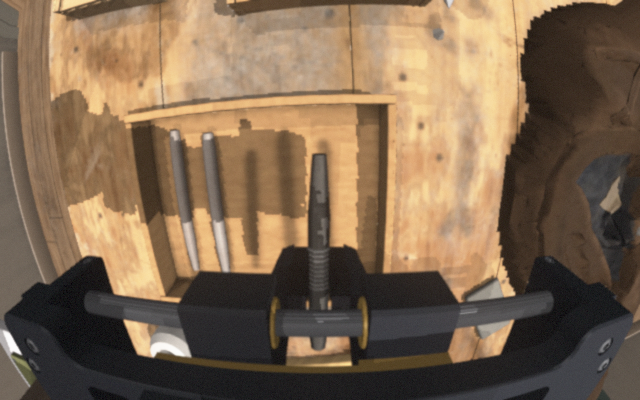

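The punch is held across the jaws, over the free floor and along the tray (far end (319,153), tray wall row 100). Now lower and release.

```bash
python3 -m handwheel '[[[0,0.03,0,0,-0.013,0],[0,0.06,0,0,-0.013,0],[0,0.08,0,0,-0.013,0],[0,0.086,0,0,-0.013,0],[0,0.092,0,0,-0.013,0],[0,0.092,0,0,-0.013,0],[0,0.092,0,0,-0.013,0]]]'
python3 -m handwheel '[[[0,0,0,0,0,0],[0,0,0,0,0,0],[0,0,0,0,0,0],[0,0,0,0,0,0]]]' -0.5
python3 -m handwheel '[[[0,-0.01,0,0,0,0],[0,-0.04,0,0,0,0],[0,-0.08,0,0,0,0],[0,-0.095,0,0,0,0],[0,-0.095,0,0,0,0],[0,-0.095,0,0,0,0]]]' 
python3 - <<'E'
from h import *
to([.5215,-.0165,.075],np.radians(86))
k=get_calibration("wrist");a=snapshot("wrist")
for t in ["punch_tray","thick_punch"]: print(t,[(np.round(x["bbox"]).tolist(),round(x["confidence"],2)) for x in boxes_of(t,"wrist")][:4])
for p in [(.547,.455,.01),(.547,.337,.01)]: print(proj("wrist",p,k).round())
E
```

```text
clock: 10.9
tool_pos: [0.549, 0.3968, -0.0185]
eef_rot: [0.499, -0.5, 0.501, -0.5]
contact_force: [-0.6, 0.4, 0.1]
opening: 0.118
clock: 11.23
tool_pos: [0.5486, 0.3967, -0.0187]
eef_rot: [0.499, -0.5, 0.501, -0.5]
contact_force: [-0.6, -0.4, -0.3]
opening: 0.252
clock: 11.73
tool_pos: [0.5488, 0.3969, 0.0772]
eef_rot: [0.499, -0.5, 0.501, -0.5]
contact_force: [0.2, 0.1, -0.2]
opening: 0.252
clock 11.73 at [0.5488 0.3969 0.0772] shift [ 0.4134  0.0014 -0.0265]
 turn [-0.0009 -0.4784  0.    ]
 turn [-0.      0.5216 -0.001 ]
punch_tray [([128.0, 96.0, 396.0, 306.0], 0.73)]
thick_punch [([310.0, 134.0, 327.0, 271.0], 0.76)]
[316. 134.]
[317. 268.]
```

```bash
python3 -m handwheel '[[[0.413,0.001,-0.027,0,-0.478,0],[0.413,0.001,-0.027,0,-0.478,0],[0.413,0.001,-0.027,0,-0.478,0],[0.413,0.001,-0.027,0,-0.478,0],[0.413,0.001,-0.027,0,-0.478,0],[0.413,0.001,-0.027,0,-0.478,0],[0.413,0.001,-0.027,0,-0.478,0],[0.413,0.001,-0.027,0,-0.478,0],[0.413,0.001,-0.027,0,-0.478,0],[0.413,0.001,-0.027,0,-0.478,0],[0.413,0.001,-0.027,0,-0.478,0],[0.413,0.001,-0.027,0,-0.478,0]]]' -0.3
python3 -m handwheel '[[[0,0,0,0,0,0],[0,0,0,0,0,0]]]'
python3 - <<'E'
from h import *
k=get_calibration("wrist");a=snapshot("wrist")
for t in ["thin_punch"]: print(t,[(np.round(x["bbox"]).tolist(),round(x["confidence"],2)) for x in boxes_of(t,"wrist")][:4])
for p in [(.574,-.0217,.0195),(.5215,-.017,.0195),(.468,-.0144,.0195)]: print(proj("wrist",p,k).round())
to([.5215,-.0165,-.014],np.radians(86))
E
```

```text
clock: 12.88
tool_pos: [0.5188, -0.021, 0.0732]
eef_rot: [0.707, -0.027, 0.025, -0.706]
contact_force: [-0.6, 0.8, -0.2]
opening: 0.347
clock: 13.05
tool_pos: [0.5196, -0.0164, 0.0736]
eef_rot: [-0.706, 0.028, -0.026, 0.707]
contact_force: [0.3, 0.2, -0.2]
opening: 0.345
thin_punch [([311.0, 146.0, 323.0, 275.0], 0.88)]
[317. 270.]
[318. 212.]
[315. 145.]
clock 13.15 at [ 0.52   -0.0159  0.0739] shift [ 0.0017  0.0879 -0.0006]
 turn [-0.0001 -0.0015 -0.0004]
 turn [ 6.000e-04  9.985e-01 -2.000e-04]
```

```bash
python3 -m handwheel '[[[0.002,0.04,0,0,0,0],[0.003,0.075,0,0,0,0],[0.003,0.088,0,0,0,0],[0.003,0.088,0,0,0,0],[0.003,0.088,0,0,0,0],[0.003,0.088,0,0,0,0]]]'
python3 -m handwheel '[[[0,0,0,0,0,0],[0,0,0,0,0,0],[0,0,0,0,0,0],[0,0,0,0,0,0],[0,0,0,0,0,0],[0,0,0,0,0,0]]]' -1 15
python3 -m handwheel '[[[0,-0.01,0,0,0,0],[0,-0.04,0,0,0,0],[0,-0.08,0,0,0,0],[0,-0.088,0,0,0,0],[0,-0.088,0,0,0,0]]]' -1 30
python3 -c "
from h import *
to([.506,.396,.075],0)"
```

```text
clock: 13.65
tool_pos: [0.5233, -0.0159, -0.0137]
eef_rot: [0.707, -0.026, 0.026, -0.707]
contact_force: [0.6, -0.3, 0.5]
opening: 0.347
clock: 14.15
tool_pos: [0.5233, -0.0169, -0.0135]
eef_rot: [-0.707, 0.026, -0.026, 0.707]
contact_force: [-0.1, 0.8, -0.1]
opening: 0.097
clock: 14.57
tool_pos: [0.5254, -0.0169, 0.0775]
eef_rot: [-0.706, 0.024, -0.028, 0.707]
contact_force: [-0.7, -0.4, -1.1]
opening: 0.091
clock 14.57 at [ 0.5254 -0.0169  0.0775] shift [-0.0497  0.0027  0.4103]
 turn [-0.0017  0.4766  0.0012]
 turn [ 0.0013 -0.5234  0.0017]
```

```bash
python3 -m handwheel '[[[-0.049,0.003,0.411,0,0.477,0],[-0.049,0.003,0.411,0,0.477,0],[-0.049,0.003,0.411,0,0.477,0],[-0.049,0.003,0.411,0,0.477,0],[-0.049,0.003,0.411,0,0.477,0],[-0.049,0.003,0.411,0,0.477,0],[-0.049,0.003,0.411,0,0.477,0],[-0.049,0.003,0.411,0,0.477,0],[-0.049,0.003,0.411,0,0.477,0],[-0.049,0.003,0.411,0,0.477,0],[-0.049,0.003,0.411,0,0.477,0],[-0.049,0.003,0.411,0,0.477,0]]]'
python3 -m handwheel '[[[0,0,0,0,0.014,0],[0,0,0,0,0.014,0],[0,0,0,0,0.014,0]]]'
python3 - <<'E'
from h import *
to([.506,.396,-.019],0)
k=get_calibration("wrist");a=snapshot("wrist")
for t in ["thick_punch","thin_punch"]: print(t,[(np.round(x["bbox"]).tolist(),round(x["confidence"],2)) for x in boxes_of(t,"wrist")][:5])
E
```

```text
clock: 15.57
tool_pos: [0.5018, 0.4004, 0.0697]
eef_rot: [-0.5, 0.501, -0.5, 0.5]
contact_force: [-0.0, -1.1, -1.4]
opening: 0.087
clock: 15.82
tool_pos: [0.5036, 0.3959, 0.0703]
eef_rot: [0.49, -0.51, 0.511, -0.488]
contact_force: [-0.7, 0.1, -1.6]
opening: 0.088
clock 15.82 at [0.5036 0.3959 0.0703] shift [-0.0004  0.0893  0.0025]
 turn [ 0.0004 -0.0136  0.0007]
 turn [-1.100e-03  9.864e-01  5.000e-04]
thick_punch [([368.0, 132.0, 385.0, 272.0], 0.81)]
thin_punch [([311.0, 160.0, 324.0, 343.0], 0.72)]
```

```bash
python3 -m handwheel '[[[0,0.03,0.001,0,-0.014,0],[0,0.06,0.001,0,-0.014,0],[0,0.08,0.001,0,-0.014,0],[0,0.087,0.001,0,-0.014,0],[0,0.093,0.001,0,-0.014,0],[0,0.093,0.001,0,-0.014,0],[0,0.093,0.001,0,-0.014,0]]]'
python3 -m handwheel '[[[0,0,0,0,0,0],[0,0,0,0,0,0],[0,0,0,0,0,0],[0,0,0,0,0,0]]]' -0.5
python3 -m handwheel '[[[0,-0.01,0,0,0,0],[0,-0.04,0,0,0,0],[0,-0.08,0,0,0,0],[0,-0.115,0,0,0,0],[0,-0.115,0,0,0,0],[0,-0.115,0,0,0,0]]]' 
python3 - <<'E'
from h import *
to([.514,.152,.095],np.radians(86))
k=get_calibration("wrist");a=snapshot("wrist")
for t in ["thick_punch","thin_punch","punch_tray"]: print(t,[(np.round(x["bbox"]).tolist(),round(x["confidence"],2)) for x in boxes_of(t,"wrist")][:4])
for p in [(.505,.45,.0085),(.505,.342,.0085)]: print(proj("wrist",p,k).round())
E
```

```text
clock: 16.55
tool_pos: [0.5061, 0.397, -0.0206]
eef_rot: [-0.499, 0.5, -0.5, 0.5]
contact_force: [-0.1, 0.1, -0.5]
opening: 0.088
clock: 16.88
tool_pos: [0.5057, 0.397, -0.0207]
eef_rot: [-0.499, 0.5, -0.5, 0.5]
contact_force: [-0.6, 0.7, -0.1]
opening: 0.247
clock: 17.38
tool_pos: [0.507, 0.3978, 0.0968]
eef_rot: [-0.498, 0.5, -0.5, 0.502]
contact_force: [0.3, 0.9, 0.6]
opening: 0.245
clock 17.38 at [0.507  0.3978 0.0968] shift [0.2458 0.0009 0.0071]
 turn [-2.10e-03 -4.78e-01  1.00e-04]
 turn [-1.00e-04  5.22e-01 -2.10e-03]
thick_punch [([356.0, 135.0, 375.0, 249.0], 0.81)]
thin_punch [([313.0, 135.0, 324.0, 254.0], 0.8)]
punch_tray [([186.0, 100.0, 440.0, 293.0], 0.73), ([480.0, 347.0, 492.0, 358.0], 0.72)]
[316. 139.]
[316. 254.]
```

```bash
python3 -m handwheel '[[[0.246,0.04,0.007,0,0,0],[0.246,0.04,0.007,0,0,0],[0.246,0.04,0.007,0,0,0],[0.246,0.04,0.007,0,0,0],[0.246,0.04,0.007,0,0,0],[0.246,0.04,0.007,0,0,0],[0.246,0.04,0.007,0,0,0],[0.246,0.04,0.007,0,0,0],[0.246,0.04,0.007,0,0,0],[0.246,0.04,0.007,0,0,0]]]' 0.4
python3 - <<'E'
from h import *
k=get_calibration("wrist");a=snapshot("wrist")
for t in ["setting_block"]: print(t,[(np.round(x["bbox"]).tolist(),round(x["confidence"],2)) for x in boxes_of(t,"wrist")][:4])
for p in [(.514,.152,.038),(.514,.152,.0265),(.514,.132,.0265),(.514,.172,.0265)]: print(proj("wrist",p,k).round())
b=boxes_of("setting_block","wrist")[0]["bbox"];print(w("wrist",((b[0]+b[2])/2,(b[1]+b[3])/2),.0265,k))
to([.514,.152,-.009],0)
E
```

```text
clock: 18.42
tool_pos: [0.5119, 0.1528, 0.053]
eef_rot: [-0.5, 0.5, -0.499, 0.501]
contact_force: [0.2, -0.2, 1.5]
opening: 0.697
setting_block [([120.0, 217.0, 184.0, 271.0], 0.94), ([104.0, 78.0, 178.0, 152.0], 0.92), ([294.0, 192.0, 354.0, 251.0], 0.71)]
[322. 230.]
[322. 224.]
[321. 249.]
[322. 196.]
[0.37728298 0.1321164  0.0265    ]
clock 18.57 at [0.512  0.1526 0.0534] shift [0.0007 0.0624 0.002 ]
 turn [-0.      0.0008 -0.0003]
 turn [-5.000e-04 -9.992e-01  0.000e+00]
```

```bash
python3 -m handwheel '[[[-0.001,0.035,0.003,0,0,0],[-0.001,0.055,0.003,0,0,0],[-0.001,0.062,0.003,0,0,0],[-0.001,0.062,0.003,0,0,0],[-0.001,0.062,0.003,0,0,0]]]'
python3 -m handwheel '[[[0,0,0,0,0,0],[0,0,0,0,0,0],[0,0,0,0,0,0],[0,0,0,0,0,0],[0,0,0,0,0,0],[0,0,0,0,0,0]]]' -1 15
python3 -m handwheel '[[[0,0,0,0,0,0],[0,-0.01,0,0,0,0],[0,-0.04,0,0,0,0],[0,-0.08,0,0,0,0],[0,-0.088,0,0,0,0],[0,-0.088,0,0,0,0]]]' -1 35
python3 -c "
from h import *
to([.489,-.343,.08],0)"
```

```text
clock: 18.98
tool_pos: [0.5151, 0.1521, -0.0083]
eef_rot: [0.5, -0.5, 0.5, -0.5]
contact_force: [0.1, -0.4, 0.4]
opening: 0.699
clock: 19.48
tool_pos: [0.5154, 0.1517, -0.0077]
eef_rot: [0.5, -0.5, 0.5, -0.5]
contact_force: [-0.9, 0.3, 5.8]
opening: 0.445
clock: 19.98
tool_pos: [0.5173, 0.1521, 0.0824]
eef_rot: [-0.498, 0.499, -0.501, 0.502]
contact_force: [-0.2, -0.1, -2.7]
opening: 0.436
clock 19.98 at [0.5173 0.1521 0.0824] shift [ 0.4951  0.0013 -0.0279]
 turn [-0.0019 -0.0003 -0.0006]
 turn [ 0.001   0.9997 -0.0029]
```

```bash
python3 -m handwheel '[[[0.495,0,-0.028,0,0,0],[0.495,0,-0.028,0,0,0],[0.495,0,-0.028,0,0,0],[0.495,0,-0.028,0,0,0],[0.495,0,-0.028,0,0,0],[0.495,0,-0.028,0,0,0],[0.495,0,-0.028,0,0,0],[0.495,0,-0.028,0,0,0],[0.495,0,-0.028,0,0,0],[0.495,0,-0.028,0,0,0],[0.495,0,-0.028,0,0,0],[0.495,0,-0.028,0,0,0]]]'
python3 -m handwheel '[[[0,0,0,0,0,0],[0,0,0,0,0,0],[0,0,0,0,0,0]]]'
python3 - <<'E'
from h import *
to([.489,-.343,-.016],0)
k=get_calibration("wrist");a=snapshot("wrist");cv2.imwrite("pics/i.png",a[:,:,::-1])
for t in ["setting_block","parts_tray"]: print(t,[(np.round(x["bbox"]).tolist(),round(x["confidence"],2)) for x in boxes_of(t,"wrist")][:4])
E
```

```text
clock: 20.98
tool_pos: [0.4849, -0.3458, 0.0777]
eef_rot: [-0.5, 0.501, -0.5, 0.499]
contact_force: [0.6, 0.1, -1.6]
opening: 0.437
clock: 21.23
tool_pos: [0.486, -0.342, 0.0779]
eef_rot: [-0.5, 0.501, -0.499, 0.5]
contact_force: [-0.2, 0.1, -1.9]
opening: 0.434
clock 21.23 at [ 0.486  -0.342   0.0779] shift [0.0013 0.0939 0.0032]
 turn [ 0.0007 -0.0002 -0.0009]
 turn [0.0014 0.9998 0.0011]
setting_block [([278.0, 223.0, 356.0, 300.0], 0.72)]
parts_tray [([182.0, 24.0, 536.0, 300.0], 0.97)]
```

View pics/i.png

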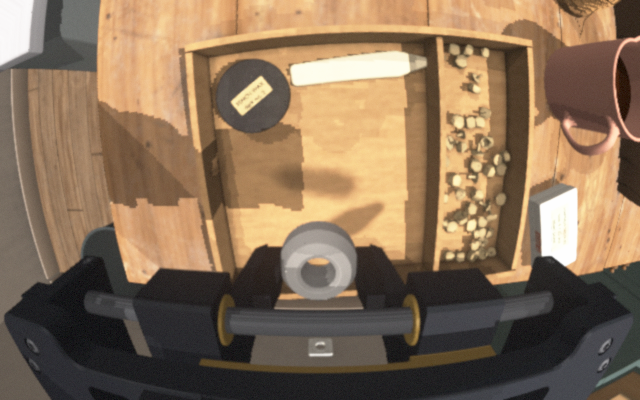

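Block held upright at (317,262), over the free floor of the large compartment.

```bash
python3 -m handwheel '[[[0.001,0.035,0.003,0,0,0],[0.001,0.07,0.003,0,0,0],[0.001,0.085,0.003,0,0,0],[0.001,0.091,0.003,0,0,0],[0.001,0.095,0.003,0,0,0],[0.001,0.095,0.003,0,0,0],[0.001,0.095,0.003,0,0,0]]]'
python3 -m handwheel '[[[0,0,0,0,0,0],[0,0,0,0,0,0],[0,0,0,0,0,0],[0,0,0,0,0,0]]]' 0.3
python3 -m handwheel '[[[0,-0.01,0,0,0,0],[0,-0.04,0,0,0,0],[0,-0.08,0,0,0,0],[0,-0.12,0,0,0,0],[0,-0.15,0,0,0,0],[0,-0.15,0,0,0,0],[0,-0.15,0,0,0,0]]]' 
python3 - <<'E'
from h import *
k=get_calibration("wrist");a=snapshot("wrist");cv2.imwrite("pics/j.png",a[:,:,::-1])
for t in ["setting_block","parts_tray"]: print(t,[(np.round(x["bbox"]).tolist(),round(x["confidence"],2)) for x in boxes_of(t,"wrist")][:4])
for p in [(.489,-.343,.0155),(.489,-.3225,.0155),(.489,-.3635,.0155)]: print(proj("wrist",p,k).round())
to([.6267,-.0714,.14],np.radians(93.9))
E
```

```text
clock: 21.97
tool_pos: [0.4909, -0.3445, -0.0145]
eef_rot: [0.5, -0.499, 0.501, -0.5]
contact_force: [0.6, 0.8, -1.9]
opening: 0.433
clock: 22.3
tool_pos: [0.4904, -0.3448, -0.0148]
eef_rot: [0.5, -0.5, 0.501, -0.5]
contact_force: [0.6, -0.5, -0.2]
opening: 0.649
clock: 22.88
tool_pos: [0.4911, -0.3453, 0.1372]
eef_rot: [0.499, -0.498, 0.502, -0.5]
contact_force: [-0.8, 0.5, -1.0]
opening: 0.649
setting_block [([298.0, 164.0, 338.0, 204.0], 0.87)]
parts_tray [([203.0, 36.0, 495.0, 264.0], 0.77)]
[316. 185.]
[316. 165.]
[316. 205.]
clock 23.03 at [ 0.4889 -0.3438  0.1335] shift [-0.2725 -0.0064  0.1376]
 turn [ 2.000e-04 -5.218e-01 -8.000e-04]
 turn [8.000e-04 4.782e-01 2.000e-04]
```

```bash
python3 -m handwheel '[[[-0.01,0,0.005,0,-0.08,0],[-0.273,-0.006,0.138,0,-0.522,0],[-0.273,-0.006,0.138,0,-0.522,0],[-0.273,-0.006,0.138,0,-0.522,0],[-0.273,-0.006,0.138,0,-0.522,0],[-0.273,-0.006,0.138,0,-0.522,0],[-0.273,-0.006,0.138,0,-0.522,0],[-0.273,-0.006,0.138,0,-0.522,0],[-0.273,-0.006,0.138,0,-0.522,0],[-0.273,-0.006,0.138,0,-0.522,0],[-0.273,-0.006,0.138,0,-0.522,0],[-0.273,-0.006,0.138,0,-0.522,0]]]' 0.1 20
python3 -m handwheel '[[[0,0,0,0,-0.09,0],[0,0,0,0,-0.09,0],[0,0,0,0,-0.09,0],[0,0,0,0,-0.09,0]]]'
python3 - <<'E'
from h import *
to([.627,-.071,.04],np.radians(93.9))
k=get_calibration("wrist");a=snapshot("wrist");cv2.imwrite("pics/k.png",a[:,:,::-1])
for t in ["pull_knob","strap_gauge"]: print(t,[(np.round(x["bbox"]).tolist(),round(x["confidence"],2)) for x in boxes_of(t,"wrist")][:4])
for p in [(.627,-.071,.08),(.627,-.071,.0695),(.612,.1698,.042),(.6253,-.03,.042)]: print(proj("wrist",p,k).round())
E
```

```text
clock: 24.03
tool_pos: [0.6269, -0.071, 0.1385]
eef_rot: [-0.707, 0.024, -0.021, 0.707]
contact_force: [0.4, 0.3, -0.4]
opening: 0.551
clock: 24.37
tool_pos: [0.6269, -0.0715, 0.1385]
eef_rot: [-0.703, -0.074, 0.076, 0.704]
contact_force: [-0.6, 0.0, 0.1]
opening: 0.546
clock 24.37 at [ 0.6269 -0.0715  0.1385] shift [0.0006 0.0985 0.0003]
 turn [-0.0005  0.0459 -0.0011]
 turn [-1.600e-03 -9.541e-01  7.000e-04]
pull_knob [([306.0, 193.0, 332.0, 224.0], 0.83)]
strap_gauge [([253.0, 17.0, 574.0, 245.0], 0.59)]
[319. 209.]
[319. 205.]
[528. 227.]
[362. 203.]
```

View pics/k.png

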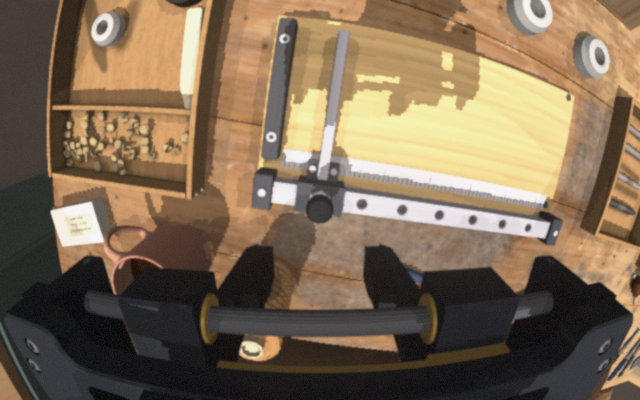

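Knob at (319,208), as predicted. The board is clear and the block is flat in the compartment at (108,28). Going down over the knob.

```bash
python3 -m handwheel '[[[0.0,0.03,0,0,0.046,0],[0,0.06,0,0,0.046,0],[0,0.085,0,0,0.046,0],[0,0.095,0,0,0.046,0],[0,0.101,0,0,0.046,0],[0,0.101,0,0,0.046,0],[0,0.101,0,0,0.046,0]]]'
python3 -m handwheel '[[[0,0,0,0,0,0],[0,0,0,0,0,0],[0,0,0,0,0,0],[0,0,0,0,0,0],[0,0,0,0,0,0],[0,0,0,0,0,0]]]' -1 20
python3 -c "
from h import *
to([.627,-.071,.037],np.radians(93.9))"
```

```text
clock: 25.1
tool_pos: [0.6289, -0.0712, 0.0403]
eef_rot: [-0.707, -0.024, 0.023, 0.707]
contact_force: [0.1, 0.2, 1.1]
opening: 0.547
clock: 25.6
tool_pos: [0.6286, -0.0711, 0.0401]
eef_rot: [-0.707, -0.024, 0.023, 0.707]
contact_force: [-0.8, -0.1, 4.0]
opening: 0.236
clock 25.6 at [ 0.6286 -0.0711  0.0401] shift [-0.0016  0.0031  0.0002]
 turn [-0.0001 -0.0004  0.0004]
 turn [-6.000e-04  9.996e-01 -2.000e-04]
```

```bash
python3 -m handwheel '[[[0,-0.003,0,0,0,0],[0,-0.006,0,0,0,0],[0,-0.006,0,0,0,0],[0,-0.006,0,0,0,0]]]' -1 40
python3 -m handwheel '[[[0,-0.003,0,0,0,0],[0,-0.0065,0,0,0,0],[0,-0.0065,0,0,0,0],[0,-0.0065,0,0,0,0]]]'
```

```text
clock: 25.93
tool_pos: [0.6283, -0.0712, 0.0453]
eef_rot: [-0.707, -0.024, 0.023, 0.707]
contact_force: [2.3, 0.8, -4.8]
opening: 0.233
clock: 26.27
tool_pos: [0.6283, -0.0713, 0.0521]
eef_rot: [-0.707, -0.024, 0.023, 0.707]
contact_force: [2.5, 1.0, -5.8]
opening: 0.233
```

Force rises along the spring curve (5.8 N at about 12 mm), so the plunger is up. Slide 40 mm.

```bash
python3 -m handwheel '[[[0,0,0.006,0,0,0],[0,0,0.014,0,0,0],[0,0,0.022,0,0,0],[0,0,0.03,0,0,0],[0,0,0.036,0,0,0],[0,0,0.04,0,0,0],[0,0,0.04,0,0,0],[0,0,0.04,0,0,0],[0,0,0.04,0,0,0]]]'
python3 - <<'E'
from h import *
s=r.get_state();d=np.array([.6283,-.0713,.0521]);g=R.from_euler('z',3.9,degrees=True).inv().apply(s["tool_pos"]-d)
print(g.round(4),s["contact_force"],s["opening"])
k=get_calibration("wrist");a=snapshot("wrist");cv2.imwrite("pics/l.png",a[:,:,::-1])
E
```

```text
clock: 27.02
tool_pos: [0.6254, -0.0309, 0.052]
eef_rot: [-0.706, -0.024, 0.024, 0.707]
contact_force: [3.6, 2.3, -5.6]
opening: 0.233
[-0.0001  0.0405 -0.0001] [ 3.58865934  2.33743751 -5.60188407] 0.23266115119887562
```

```bash
python3 -m handwheel '[[[0,0.002,-0.0003,0,0,0],[0,0.004,-0.0003,0,0,0],[0,0.006,-0.0003,0,0,0],[0,0.006,-0.0003,0,0,0]]]'
python3 -m handwheel '[[[0,0.003,0,0,0,0],[0,0.006,0,0,0,0],[0,0.0062,0,0,0,0],[0,0.0062,0,0,0,0],[0,0.0062,0,0,0,0]]]'
```

```text
clock: 27.4
tool_pos: [0.6254, -0.0316, 0.0455]
eef_rot: [-0.706, -0.024, 0.024, 0.707]
contact_force: [4.0, 1.9, -6.5]
opening: 0.234
clock: 27.82
tool_pos: [0.6256, -0.0314, 0.0401]
eef_rot: [-0.707, -0.024, 0.024, 0.707]
contact_force: [1.8, 2.6, 2.2]
opening: 0.232
```

```bash
python3 -m handwheel '[[[0,0.0005,0,0,0,0],[0,0.0005,0,0,0,0],[0,0.0005,0,0,0,0]]]'
python3 - <<'E'
from h import *
s=r.get_state();g=R.from_euler('z',3.9,degrees=True).inv().apply(s["tool_pos"]-[.6286,-.0711,.0401]);print(g.round(4),s["contact_force"].round(1),s["opening"],s["clock"])
a=snapshot("scene");b=snapshot("wrist")
for t in ["thick_punch","thin_punch","pull_knob"]: print(t,[(np.round(x["bbox"]).tolist(),round(x["confidence"],2)) for x in boxes_of(t,"scene")][:2])
for t in ["setting_block","mug","thread_cone","pliers"]: print(t,[(np.round(x["bbox"]).tolist(),round(x["confidence"],2)) for x in boxes_of(t,"scene")][:4])
A=cv2.resize(a[130:290,140:440],None,fx=2.6,fy=2.6,interpolation=cv2.INTER_CUBIC)
cv2.imwrite("pics/m.png",A[:,:,::-1])
E
```

```text
clock: 28.07
tool_pos: [0.6257, -0.0314, 0.0401]
eef_rot: [-0.707, -0.024, 0.023, 0.707]
contact_force: [0.5, 2.7, 5.5]
opening: 0.231
[-0.0002  0.0398 -0.    ] [0.5 2.7 5.5] 0.23147736442468367 28.0667
thick_punch []
thin_punch []
pull_knob [([344.0, 199.0, 352.0, 212.0], 0.51)]
setting_block [([232.0, 239.0, 252.0, 263.0], 0.67), ([410.0, 309.0, 427.0, 322.0], 0.52)]
mug [([412.0, 195.0, 447.0, 240.0], 0.83)]
thread_cone [([382.0, 173.0, 407.0, 218.0], 0.6)]
pliers [([312.0, 200.0, 354.0, 255.0], 0.69), ([311.0, 166.0, 350.0, 196.0], 0.4)]
```

View pics/m.png

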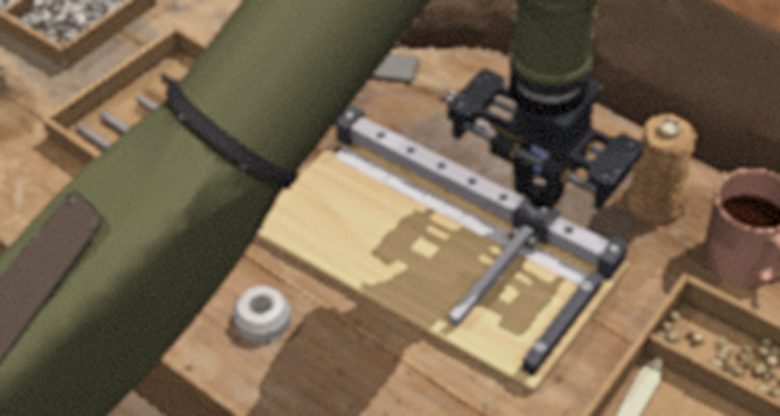

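The stop has moved one hole spacing (sleeve at crop (535,220)). The knob is in the fingers, and the mug, cone and pliers haven't moved. TCP height is back at the grasp height with 5.5 N of push from below, so the pin is down.

```bash
python3 -c "
from plant import job
print(job.finish_job())"
```

```text
the job is handed in; nothing more can be done
None
```

The job is done and handed in at about 28 s: all three things are in their trays, and the stop is one hole further out with the pin home. The fingers still hold the knob with 40 N of grip.

- **Punches and block:** Wrist-camera boxes taken after each release put both punches flat along the punch tray. They also show the smallest block upright on the free floor of the large compartment. In the last scene picture the arm hid most of the punch tray, so the punches were not checked again at the end.
- **Stop:** It moved 39.8 mm. With the plunger up, the pull followed the spring's force curve. After lowering, the height was back to the grasp height and the tool was pressing down with about 5 N, so the pin is home.
- **Mug, cone and pliers:** They show no movement beyond 2–3 px in the scene view.
- **What disagreed:** The real fingertips sit about 25 mm behind the reported TCP. My first two closes on the thick punch therefore met only air above it, and I corrected this by stepping down slowly with the cameras as a check. Nothing was disturbed.

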